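# Open the bench service valve with its T-key

### The arm

A 6-joint arm with a two-finger parallel gripper is mounted at the origin on the work surface. World frame = base frame: x ahead of the robot, y to its left, z up, the work surface at z = 0. Lengths are in mm, angles in degrees, forces in N, time in s.
With the tool pointing down it reaches from about 300 to 850 mm from the base axis. Payload 4.2 kg.
Tool frame: the origin (TCP) lies on the centre line of the jaws, within the pads' length; the fingertips stand 14 mm ahead of it and the grasp point (between the pads) lies 5 mm behind it (env.finger_overhang is the z of the fingertips in the tool frame, in mm); z points along the fingers, y is the line along which they close (so a half turn about z gives the same grasp; the last joint's range is limited). The gripper opens to 91 mm and grips with 3 to 60 N. Pads are 32 mm wide; open, the fingers measure 118 mm over their backs; the gripper's body (76 mm by 178 mm) begins 60 mm behind the grasp point.
Start: joints at [63.885, 18.312, 89.639, -0, 72.044, -1.146], TCP at [242.732, 521.271, 227.976] pointing down, gripper open.
Joint ranges: [-177.97, 177.97], [-48.28, 115.42], [12.27, 149.76], [-77.06, 257.06], [2.81, 150.46], [-146.56, 146.56]. Speed limits (degrees/s): [147.25, 147.25, 180, 180, 180, 180].

### API

Orientations are given as [roll, pitch, yaw] about the fixed x, y, z axes, in that order (R = Rz(yaw) Ry(pitch) Rx(roll)).
In Python, from workcell import sensors, viewer, env gives the robot as it stands. The module is installed in compiled form; this text tells all that it offers.
- The arm moves only by the tool step_arm, never from a script. Its argument "plan" is one flat list of numbers, 6 for each row, row after row: the shift along the tool's x, y, z in cm, then the turn, a rotation vector about the tool's x, y, z in rad. In form: [x, y, z, wx, wy, wz, x, y, z, wx, wy, wz, ...]. A call has 1 to 5 rows; each row shifts and turns the commanded pose from where the row before left it, along the tool's axes as they then stand; what a row does not reach is not made up. A row lasts 1/12 s, in which the tool goes at most 41.7 mm and 7.16 degrees, less where a joint would pass 70% of its speed; a pose out of reach is approached as far as the arm can. A call is refused whole if a number of a shift passes 4.17 or a number of a turn 0.125, either way. A call with a gripper value outside its range is refused whole. "hand" is the finger opening in cm, from 0 to 9.12, set as the call begins (left out, the last holds). The fingers move at their own pace and stop on an object; "newtons" is the grip in N (left out, the last holds). Time passes only in rows, so rows that do not move let the fingers close. It gives the time, the measured TCP pose, the force, the opening and the grip force at its end, in the units of the state.
- sensors.state(): the state, without advancing time (a new reading comes with each control period).
- viewer.grab_frame(name): name is "scene" or "top"; returns a dict with "img" (384x512x3 uint8, red, green, blue), "fx", "fy", "cx", "cy" (pixels), "position" and "attitude" of the camera in the world. Camera axes: x right, y down, z forward; pixel columns grow to the right and rows downward; lengths in mm; the calibration is good to about 2 mm. A picture is of the moment at which its call begins. There is no depth.
- env.job_done(): hands the job in; it is judged then, once.
Trained networks look in a picture, given as the dict that the camera call returned (one of the last four; its "shot" number tells which), for a name from the list of things; names that differ only in an ending like _2 or _b are one class to them, and where a whole thing is asked for, a point or a joint stands for the part that bears it (a point fixed in the world has none). Each returns a list of dicts, best first, with "score" (0 to 1); they miss things now and then, are a little off and sometimes report something else, mostly with a low value. They report only what shows in the picture. A call takes as long as a camera call. They do not tell look-alikes from the thing itself.
- viewer.boxes_of(name, picture): "location" ([column, row] in pixels, amid what is visible of it).
- viewer.pinpoint(name, picture): "location" ([column, row] in pixels: a listed point, or the origin of a listed thing).
The state is a dict: "time_s": time; "qpos": joint angles; "qvel": joint speeds; "effort": joint torques, N m; "ee_pos": TCP position; "ee_rot": TCP orientation; "force": force on the tool from outside, world axes, zero at the start; "torque": the same for the moment, N m; "gripper_width": finger opening in mm; "gripper_force": force on a finger pad.
Only numpy, scipy, OpenCV 4.12 (cv2) and the standard library are available. Lean on these libraries where they do the work, as an engineer would, in place of code of your own. Each camera call takes 0.05 s, during which the arm holds its last target. There are 200 camera calls.

### The job

Take the blue T-key from its grey stand, lower it down the deep shaft of the white service turret until its socket has dropped fully onto the brass square stem at the bottom, and turn it counter-clockwise (seen from above) until the valve is fully open at its stop. Leave the key standing on the stem, let go of it, be gentle with key and stem throughout, and do not disturb the glassware.

Things in the scene. Friction and masses are not known exactly. Their poses are not given: they have to be found in the camera images.
- key_bar (a point): centre of the T-key's blue crossbar, where it is gripped: flat-sided, 100 mm long (along its y), 16 mm thick (along its x), 22 mm high (z up). The key (about 0.25 kg, 151 mm high) stands upright in its stand. A steel rod 12 mm across runs 110 mm down from the bar to the socket
- key_foot (a point): centre of the open lower rim of the key's socket, 140 mm below the bar's centre; axes as the bar's. The socket is 27 mm across its flats (34 mm across corners), 30 mm high, open below: a square hole 18 mm wide, 22 mm deep, its sides parallel to this x and y
- stand: grey fixed stand, 90 x 90 mm, 50 mm high, origin under its centre; the key's foot stands in a square hole 30 mm wide and 40 mm deep in its middle, 10 mm above the bench; lift the key 45 mm or more straight up to clear it
- turret: white fixed service turret, 120 x 120 mm and 140 mm high, origin under its centre; in its top a round shaft 38 mm across with a yellow ring round its mouth and a 4 mm chamfer, running straight down
- shaft_mouth (a point): centre of the shaft's mouth, in the turret's top face; z up, along the shaft's axis. The key and stem are to be handled gently: the key pushes on turret and stem with less than 25 N until it has dropped on, and with less than 45 N ever after
- stem_base (a point): top face of the round flange under the square stem, on the shaft's axis, 95 mm below the mouth; the key is fully home when its foot rests on this flange. Flange and stem are spring-mounted and give downwards 8 mm (3.5 N to start, 8.5 N at the bottom, then solid), so a key that does not line up with the square rests on its corners and pushes it down
- stem_nose (a point): top of the brass stem, 19 mm above the flange, 76 mm below the mouth: 16 mm square, 14 mm high, then a 5 mm conical nose. THE SQUARE'S ANGLE IS NOT GIVEN: it stands skew to this point's axes, differently each run. Press lightly and turn the key until it drops on (within about 7 degrees of any quarter turn), or look down the shaft
- valve (a joint): how far the stem has been turned, rad: 0 shut, grows counter-clockwise seen from above, 1.3 fully open at the stop; starts at 0 to 0.2, takes about 0.08 N m and stays where it is left. The stop is cushioned: past it the torque climbs by 0.15 N m for each 0.1 rad (stop below 0.3). The socket has about 8 degrees of play either way on the square, so the key turns further than the valve
- flask1: clear conical flask, base 82 mm across, 120 mm tall, origin under its centre; a bystander, leave it alone
- flask2: amber conical flask, base 82 mm across, 120 mm tall, origin under its centre; a bystander, leave it alone
- bottle1: clear bottle with blue cap, 66 mm across, 140 mm tall, origin under its centre; a bystander, leave it alone
- bottle2: clear bottle with blue cap, 66 mm across, 140 mm tall, origin under its centre; a bystander, leave it alone
- beaker: open glass beaker, 72 mm across, 90 mm tall, origin under its centre; a bystander, leave it alone
- dish: clear flat culture dish, 90 mm across, 16 mm tall, origin under its centre; a bystander, leave it alone
Mind the look-alikes: they are no part of the job. Leave any turquoise look-alike of the part that bears key_bar alone.

How it is judged (in metres and radians):
On the way, in this order (a step that is already met when the one before it is completed fails the run):
1. the key has dropped fully onto the square stem, the valve not yet open (z of key_foot in the frame of stem_base below 0.005 m and horizontal distance between key_foot and stem_base below 0.005 m and value of joint valve below 0.6 rad), for 0.1 s.
2. the valve has been turned fully open with the key on the stem (z of key_foot in the frame of stem_base below 0.005 m and horizontal distance between key_foot and stem_base below 0.005 m and value of joint valve above 1.2 rad), for 0.2 s.
At the end, for the whole second after the job is handed in: The valve is open beyond 1.2 rad (stop at 1.3), the key is still fully home on the stem (foot within 5 mm of the flange in height and 5 mm sideways), upright within 0.12 rad, and released (all of step 2 and angle between key_foot's own z axis and vertical below 0.12 rad); the robot touches nothing.
It fails at once if the key is pushed with more than 25 N against turret or stem before it has dropped onto the stem (contact force between key and turret above 25 N and z of key_foot in the frame of stem_base above 0.008 m).
It fails at once if the key or the stop is forced: more than 45 N between key and turret or stem (contact force between key and turret above 45 N).
It fails at once if glassware is pushed more than 15 mm or tipped (distance of any of flask1, flask2, bottle1, bottle2, beaker, dish from where it was at the start of the episode above 0.015 m or angle between any of flask1, flask2, bottle1, bottle2, beaker, dish's own z axis and vertical above 0.25 rad).
It also fails if it takes over 72 s, if anything falls off the work surface, if the arm or the gripper's body presses on something with over 40 N, if the wrist force passes 120 N, or if a joint passes its speed limit or range.

## Working session

There is one attempt and no reset: what is moved stays moved. The work goes in short steps, Python scripts to look and compute and a tool call to move; the robot and the scene stay as the last step left them, time stands still between calls to the robot, and variables do not carry over. Pictures are saved under pics/ and viewed, at most 10 in all, crops included, and the job is handed in when it is done.

Besides the shell and the picture viewer there is one more tool, called after "Request:" by a JSON object that holds its "api" and its "payload". step_arm: Moves the arm, as the interface text tells. Its arguments: {"type":"object","properties":{"plan":{"type":"array","items":{"type":"number"}},"hand":{"type":"number"},"newtons":{"type":"number"}},"required":["plan"]}

```bash
mkdir -p pics; cat > h.py <<'E'
import numpy as np, cv2, json
from scipy.spatial.transform import Rotation as R
from workcell import sensors, viewer, env
def grab(n,save=None):
    p=viewer.grab_frame(n)
    if save: cv2.imwrite('pics/'+save+'.png',p['img'][:,:,::-1])
    return p
def rot(p):
    a=np.array(p['attitude'],float)
    return a if a.shape==(3,3) else R.from_euler('xyz',a,degrees=True).as_matrix()
def ray(p,uv):
    d=np.array([(uv[0]-p['cx'])/p['fx'],(uv[1]-p['cy'])/p['fy'],1.]);d=rot(p)@d
    return np.array(p['position'],float),d/np.linalg.norm(d)
def atz(p,uv,z):
    o,d=ray(p,uv);return o+d*(z-o[2])/d[2]
def proj(p,X):
    c=rot(p).T@(np.array(X,float)-p['position']);return [c[0]/c[2]*p['fx']+p['cx'],c[1]/c[2]*p['fy']+p['cy']]
def tri(a,ua,b,ub):
    A=[];B=[]
    for p,u in((a,ua),(b,ub)):
        o,d=ray(p,u);M=np.eye(3)-np.outer(d,d);A.append(M);B.append(M@o)
    return np.linalg.solve(sum(A),sum(B))
E
python3 - <<'E'
from h import *
a=grab('scene','s0');b=grab('top','t0')
cv2.imwrite('pics/both.png',cv2.resize(np.hstack([a['img'],b['img']])[:,:,::-1],(800,300)))
for n,p in(('scene',a),('top',b)): print(n,p['position'],p['attitude'],p['fx'],p['cx'],p['cy'])
Z=dict(key_bar=140+10,key_foot=10,stand=0,turret=0,shaft_mouth=140,stem_nose=64,flask1=0,flask2=0,bottle1=0,beaker=0,dish=0)
for k,z in Z.items():
  for n,p in(('s',a),('t',b)):
    for r in viewer.pinpoint(k,p)[:3]: print(k,n,round(r['score'],2),np.round(r['location'],1),np.round(atz(p,r['location'],z)[:2]))
print(sensors.state())
E
```

```text
scene [1208.60516333 -620.82283714 1226.80869133] [-141.4650504     0.24218255   45.0634905 ] 466.6245271634209 257.8380166938135 189.53004325286324
top [ 439.45964219   -3.86915307 1429.33232487] [-174.9120821     1.2649544   -90.35960714] 436.6782521124031 261.2749708939342 202.44288023870806
key_bar s 0.88 [202.9 206.8] [ 531. -174.]
key_bar s 0.78 [158.1 190.2] [ 392. -228.]
key_bar t 0.8 [347.6 262.2] [ 378. -225.]
key_bar t 0.76 [327.8 209.9] [ 530. -171.]
key_bar t 0.51 [403.9 245.1] [ 426. -389.]
key_foot s 0.88 [166.8 216.7] [ 392. -223.]
key_foot s 0.81 [130.7 258.8] [ 437. -394.]
key_foot s 0.73 [206.9 234.6] [ 533. -177.]
key_foot t 0.69 [387.8 248.4] [ 414. -379.]
key_foot t 0.6 [336.6 262.2] [ 371. -214.]
key_foot t 0.56 [320.3 214.4] [ 526. -165.]
stand s 0.95 [210.4 235.2] [ 537. -167.]
stand t 0.83 [323.4 216.6] [ 519. -176.]
turret s 0.65 [279.4 172.3] [512. 172.]
turret s 0.35 [203.8 208.4] [ 444. -114.]
turret t 0.72 [219.2 216.8] [521. 165.]
turret t 0.24 [215.7 148.2] [750. 178.]
shaft_mouth s 0.96 [276.3 141.5] [494. 170.]
shaft_mouth t 0.69 [217.8 222.6] [496.
[... 843 characters left out ...]
8.3 153.5] [ 728. -163.]
{'time_s': 1.2, 'qpos': array([ 6.38857173e+01,  1.83120580e+01,  8.96376329e+01,  5.17120152e-04,
        7.20458885e+01, -1.14713495e+00]), 'qvel': array([ 0.02771311, -0.05012981, -0.01098358,  0.12246128, -0.01688393,
       -0.02309484]), 'effort': array([ 1.53824763e-03, -4.12365925e+01, -2.32225889e+01,  7.27315899e-02,
        3.80538963e-02, -4.28057683e-05]), 'ee_pos': array([242.72169982, 521.27713447, 227.98362024]), 'ee_rot': array([ 1.79995571e+02, -4.03353234e-04,  1.55032693e+02]), 'force': array([ 0.58477669,  0.27671493, -0.24695096]), 'torque': array([-0.06749057, -0.0087771 , -0.00103506]), 'gripper_force': 0.0, 'gripper_width': 91.24039610532073}
```

```bash
ls -la pics
```

```text
total 860
drwxr-xr-x 2 agent agent   4096 Dec  3 16:08 .
drwxr-xr-x 3 agent agent   4096 Dec  3 16:08 ..
-rw-r--r-- 1 agent agent 327013 Dec  3 16:08 both.png
-rw-r--r-- 1 agent agent 234272 Dec  3 16:08 s0.png
-rw-r--r-- 1 agent agent 305832 Dec  3 16:08 t0.png
```

View both.

View pics/both.png

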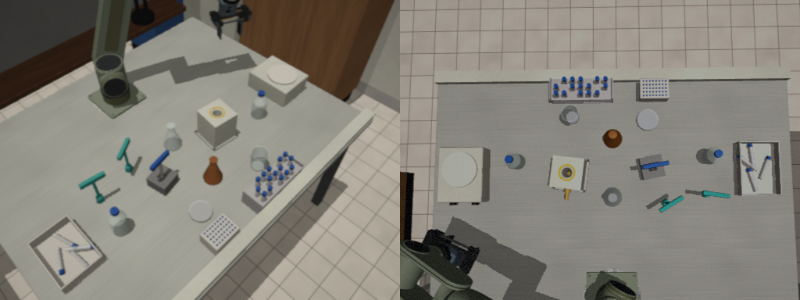

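```bash
python3 - <<'E'
import cv2,numpy as np
t=cv2.imread('pics/t0.png');s=cv2.imread('pics/s0.png')
A=cv2.resize(t[190:290,300:425],(500,400),interpolation=cv2.INTER_CUBIC)
B=cv2.resize(t[200:250,190:240],(300,300),interpolation=cv2.INTER_CUBIC)
c=np.zeros((400,800,3),np.uint8);c[:400,:500]=A;c[:300,500:]=B
cv2.imwrite('pics/c1.png',c)
E
```

```text
(no output)
```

View pics/c1.png

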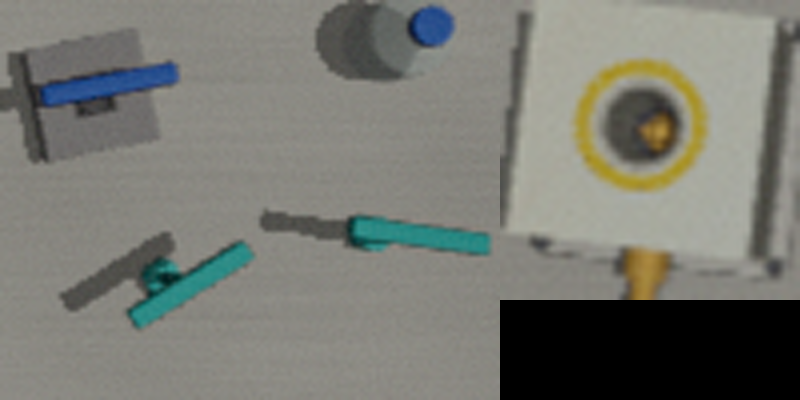

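The overview shows the blue key in its grey stand near top pixel (328,210). The turret's yellow ring is near (213,221), with the stem visible inside. The two turquoise decoys are to the right and below the key. Next I refine with colour segmentation.

```bash
cat >> h.py <<'E'
def mask(p,lo,hi,box):
    m=cv2.inRange(cv2.cvtColor(p['img'],cv2.COLOR_RGB2HSV),lo,hi);k=np.zeros_like(m)
    x0,y0,x1,y1=box;k[y0:y1,x0:x1]=m[y0:y1,x0:x1];return k
def big(m):
    n,l,s,c=cv2.connectedComponentsWithStats(m);i=1+np.argmax(s[1:,4]);return (l==i).astype(np.uint8)*255,c[i]
E
python3 - <<'E'
from h import *
a=grab('scene');b=grab('top')
def pts(m): return np.argwhere(m)[:,::-1].astype(float)
for n,p,bx in(('s',a,(150,150,240,260)),('t',b,(300,190,350,230))):
    m,c=big(mask(p,(105,120,40),(125,255,255),bx)); q=pts(m)
    r=cv2.minAreaRect(q.astype(np.float32));bp=cv2.boxPoints(r)
    w=np.array([atz(p,u,161)[:2] for u in bp])
    e=[w[1]-w[0],w[2]-w[1]];e=max(e,key=np.linalg.norm)
    print(n,c,len(q),'rect c',atz(p,r[0],161),'len',np.linalg.norm(w[1]-w[0]),np.linalg.norm(w[2]-w[1]),'yaw',np.degrees(np.arctan2(e[1],e[0])))
    ws=np.array([atz(p,u,155)[:2] for u in q]);C=np.cov(ws.T);v=np.linalg.eigh(C)[1][:,1];print(' pca',ws.mean(0),np.degrees(np.arctan2(v[1],v[0])))
for n,p,bx in(('s',a,(250,110,310,180)),('t',b,(190,200,240,245))):
    m,c=big(mask(p,(20,120,90),(35,255,255),bx));hull=cv2.convexHull(pts(m).astype(np.float32))
    W=np.array([atz(p,u[0],140)[:2] for u in hull]);A=np.c_[2*W,np.ones(len(W))];s=np.linalg.lstsq(A,(W**2).sum(1),rcond=None)[0]
    print(n,'ring',s[:2],'R',np.sqrt(s[2]+s[0]**2+s[1]**2),m.sum()/255)
# turret-ish & glass triangulated
import itertools
print('stand tri',[tri(a,[202.9,206.8],b,[327.8,209.9])])
# brass stem in the top view, seen down shaft
m=mask(b,(8,100,40),(25,255,255),(205,212,225,230));q=pts(m);print('stem px',len(q), [np.round(atz(b,q.mean(0),z)) for z in (64,59)] if len(q) else '')
E
```

```text
s [203.76502732 205.03278689] 183 rect c [ 535.59889636 -171.25268853  161.        ] len 99.21459307723298 19.322501123725953 yaw 99.01621418044436
 pca [ 531.52526405 -170.06954445] 101.1321252280059
t [326.36813187 210.76373626] 182 rect c [ 526.98950256 -165.86951473  161.        ] len 99.0328814187137 15.933158360046939 yaw -79.10692941083921
 pca [ 527.1996091 -166.1330761] 100.16336060601124
s ring [519.2654258  170.50266245] R 12.968274258020447 4.0
t ring [502.12126903 167.15053733] R 31.290846286275205 125.0
stand tri [array([ 529.80114154, -172.09462574,  146.52273112])]
stem px 101 [array([504., 170.,  64.]), array([504., 171.,  59.])]
```

```bash
cat >> h.py <<'E'
def plan(tgt,yaw,n,pos=None,y0=None):
    """rows (tool axes, cm/rad) from the measured (or given) pose to tgt, pointing down, n rows"""
    s=sensors.state(); pos=np.array(s['ee_pos'] if pos is None else pos,float); y0=s['ee_rot'][2] if y0 is None else y0
    dy=(yaw-y0+180)%360-180; d=(np.array(tgt,float)-pos)/n/10
    for i in range(n):
        a=np.radians(y0+dy*i/n); M=np.array([[np.cos(a),np.sin(a),0],[np.sin(a),-np.cos(a),0],[0,0,-1]])
        print(np.round(M.T@d,2).tolist(),round(-np.radians(dy/n),4),end=' | ' if i%5<4 else '\n')
    print()
E
python3 -c "
from h import *
plan([529,-168,228],100.5,20)"
```

```text
[-2.75, -2.52, -0.0] 0.0476 | [-2.87, -2.39, -0.0] 0.0476 | [-2.98, -2.25, -0.0] 0.0476 | [-3.08, -2.1, -0.0] 0.0476 | [-3.18, -1.95, -0.0] 0.0476
[-3.27, -1.8, -0.0] 0.0476 | [-3.35, -1.64, -0.0] 0.0476 | [-3.43, -1.48, -0.0] 0.0476 | [-3.49, -1.32, -0.0] 0.0476 | [-3.55, -1.15, -0.0] 0.0476
[-3.6, -0.98, -0.0] 0.0476 | [-3.64, -0.81, -0.0] 0.0476 | [-3.68, -0.63, -0.0] 0.0476 | [-3.7, -0.46, -0.0] 0.0476 | [-3.72, -0.28, -0.0] 0.0476
[-3.73, -0.1, -0.0] 0.0476 | [-3.73, 0.07, -0.0] 0.0476 | [-3.72, 0.25, -0.0] 0.0476 | [-3.71, 0.43, -0.0] 0.0476 | [-3.68, 0.6, -0.0] 0.0476
```

Request:
{"api": "step_arm", "payload": {"plan": [-2.75, -2.52, 0, 0, 0, 0.0476, -2.87, -2.39, 0, 0, 0, 0.0476, -2.98, -2.25, 0, 0, 0, 0.0476, -3.08, -2.1, 0, 0, 0, 0.0476, -3.18, -1.95, 0, 0, 0, 0.0476], "hand": 9.1}}

```text
time_s: 1.72
ee_pos: [314.5, 347.4, 228.0]
ee_rot: [180.0, 0.0, 141.3]
force: [0.6, -0.2, 0.1]
gripper_width: 91.1
gripper_force: 0.0
```

Request:
{"api": "step_arm", "payload": {"plan": [-3.27, -1.8, 0, 0, 0, 0.0476, -3.35, -1.64, 0, 0, 0, 0.0476, -3.43, -1.48, 0, 0, 0, 0.0476, -3.49, -1.32, 0, 0, 0, 0.0476, -3.55, -1.15, 0, 0, 0, 0.0476]}}

```text
time_s: 2.13
ee_pos: [386.2, 174.9, 228.2]
ee_rot: [179.9, 0.0, 127.6]
force: [0.6, 0.4, 0.2]
gripper_width: 91.0
gripper_force: 0.0
```

Request:
{"api": "step_arm", "payload": {"plan": [-3.6, -0.98, 0, 0, 0, 0.0476, -3.64, -0.81, 0, 0, 0, 0.0476, -3.68, -0.63, 0, 0, 0, 0.0476, -3.7, -0.46, 0, 0, 0, 0.0476, -3.72, -0.28, 0, 0, 0, 0.0476]}}

```text
time_s: 2.55
ee_pos: [457.7, 2.4, 228.2]
ee_rot: [180.0, 0.0, 114.0]
force: [1.2, 0.4, -0.2]
gripper_width: 91.1
gripper_force: 0.0
```

Request:
{"api": "step_arm", "payload": {"plan": [-3.73, -0.1, 0, 0, 0, 0.0476, -3.73, 0.07, 0, 0, 0, 0.0476, -3.72, 0.25, 0, 0, 0, 0.0476, -3.71, 0.43, 0, 0, 0, 0.0476, -3.68, 0.6, 0, 0, 0, 0.0476]}}

```text
time_s: 2.97
ee_pos: [529.1, -169.9, 228.0]
ee_rot: [180.0, -0.0, 100.3]
force: [0.6, 0.8, 0.0]
gripper_width: 91.0
gripper_force: 0.0
```

Request:
{"api": "step_arm", "payload": {"plan": [0, 0, 1, 0, 0, 0, 0, 0, 1, 0, 0, 0, 0, 0, 0, 0, 0, 0]}}

```text
time_s: 3.22
ee_pos: [527.0, -167.2, 205.3]
ee_rot: [-179.7, -0.2, 100.5]
force: [-0.5, 0.0, 0.4]
gripper_width: 91.3
gripper_force: 0.0
```

```bash
python3 -c "
from h import *
a=grab('scene');b=grab('top')
c=np.hstack([cv2.resize(a['img'][130:250,130:250],(400,400)),cv2.resize(b['img'][160:260,270:370],(400,400))]);cv2.imwrite('pics/c2.png',c[:,:,::-1])
plan([529,-168,145],100.5,5)
s=sensors.state();print(s['ee_pos'],s['ee_rot'])"
```

```text
[-0.03, 0.02, 1.25] 0.0002 | [-0.03, 0.02, 1.25] 0.0002 | [-0.03, 0.02, 1.25] 0.0002 | [-0.03, 0.02, 1.25] 0.0002 | [-0.03, 0.02, 1.25] 0.0002

[ 527.89975226 -166.70702407  207.33555907] [-1.79904918e+02 -7.93488242e-02  1.00564085e+02]
```

View pics/c2.png

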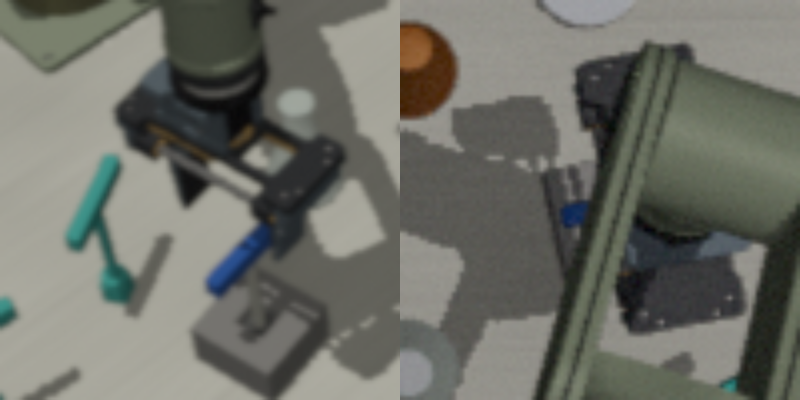

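The scene crop shows the blue bar between the open fingers, with the pads straddling its thin side. I'll descend and close.

Request:
{"api": "step_arm", "payload": {"plan": [0, 0, 1.5, 0, 0, 0, 0, 0, 1.5, 0, 0, 0, 0, 0, 1.5, 0, 0, 0, 0, 0, 1.2, 0, 0, 0, 0, 0, 0.6, 0, 0, 0]}}

```text
time_s: 3.73
ee_pos: [528.0, -166.5, 144.2]
ee_rot: [-179.9, -0.1, 100.6]
force: [-0.1, 0.3, 1.0]
gripper_width: 91.0
gripper_force: 0.0
```

Request:
{"api": "step_arm", "payload": {"plan": [0, 0, 0, 0, 0, 0, 0, 0, 0, 0, 0, 0, 0, 0, 0, 0, 0, 0, 0, 0, 0, 0, 0, 0, 0, 0, 0, 0, 0, 0], "hand": 0, "newtons": 15}}

```text
time_s: 4.15
ee_pos: [529.2, -168.0, 145.7]
ee_rot: [179.9, 0.0, 100.5]
force: [0.1, 0.3, -1.2]
gripper_width: 60.6
gripper_force: 0.0
```

Request:
{"api": "step_arm", "payload": {"plan": [0, 0, 0, 0, 0, 0, 0, 0, 0, 0, 0, 0, 0, 0, 0, 0, 0, 0, 0, 0, 0, 0, 0, 0, 0, 0, 0, 0, 0, 0], "hand": 0, "newtons": 30}}

```text
time_s: 4.57
ee_pos: [528.7, -168.0, 144.9]
ee_rot: [-180.0, -0.0, 100.5]
force: [1.0, -0.0, 0.1]
gripper_width: 26.9
gripper_force: 0.0
```

Request:
{"api": "step_arm", "payload": {"plan": [0, 0, 0, 0, 0, 0, 0, 0, 0, 0, 0, 0, 0, 0, 0, 0, 0, 0, 0, 0, 0, 0, 0, 0, 0, 0, 0, 0, 0, 0]}}

```text
time_s: 4.98
ee_pos: [528.7, -168.0, 144.9]
ee_rot: [-180.0, -0.0, 100.5]
force: [0.3, 0.1, -0.2]
gripper_width: 15.8
gripper_force: 30.0
```

Request:
{"api": "step_arm", "payload": {"plan": [0, 0, 0, 0, 0, 0, 0, 0, 0, 0, 0, 0, 0, 0, -0.3, 0, 0, 0, 0, 0, -0.6, 0, 0, 0, 0, 0, -0.6, 0, 0, 0]}}

```text
time_s: 5.4
ee_pos: [528.5, -167.8, 160.0]
ee_rot: [-180.0, -0.0, 100.5]
force: [0.6, 0.0, -2.6]
gripper_width: 15.9
gripper_force: 30.0
```

Request:
{"api": "step_arm", "payload": {"plan": [0, 0, -3, 0, 0, 0, 0, 0, -3, 0, 0, 0, 0, 0, -3.5, 0, 0, 0, 0, 0, -3.5, 0, 0, 0, 0, 0, -3, 0, 0, 0]}}

```text
time_s: 5.82
ee_pos: [528.8, -168.0, 323.1]
ee_rot: [179.9, 0.1, 100.5]
force: [1.3, 0.2, -1.7]
gripper_width: 15.7
gripper_force: 30.0
```

```bash
python3 -c "
from h import *
s=sensors.state();print(s['ee_pos'],s['ee_rot'],s['force'],s['torque'],s['gripper_width'])
plan([502,100,320],100.5,10)"
```

```text
[ 528.78858403 -167.95311376  323.11454339] [1.79864733e+02 6.39946269e-02 1.00484646e+02] [ 1.3337208   0.1629092  -1.71953051] [-0.0817539  -0.02678226 -0.02955122] 15.741836864442561
[2.68, 0.22, 0.03] -0.0 | [2.68, 0.22, 0.03] -0.0 | [2.68, 0.22, 0.03] -0.0 | [2.68, 0.22, 0.03] -0.0 | [2.68, 0.22, 0.03] -0.0
[2.68, 0.22, 0.03] -0.0 | [2.68, 0.22, 0.03] -0.0 | [2.68, 0.22, 0.03] -0.0 | [2.68, 0.22, 0.03] -0.0 | [2.68, 0.22, 0.03] -0.0
```

Request:
{"api": "step_arm", "payload": {"plan": [2.7, 0.22, 0, 0, 0, 0, 2.7, 0.22, 0, 0, 0, 0, 2.7, 0.22, 0, 0, 0, 0, 2.7, 0.22, 0, 0, 0, 0, 2.7, 0.22, 0, 0, 0, 0]}}

```text
time_s: 6.23
ee_pos: [514.5, -32.1, 320.6]
ee_rot: [180.0, -0.0, 100.5]
force: [0.4, 0.4, -1.9]
gripper_width: 15.8
gripper_force: 30.0
```

Request:
{"api": "step_arm", "payload": {"plan": [2.7, 0.22, 0, 0, 0, 0, 2.7, 0.22, 0, 0, 0, 0, 2.7, 0.22, 0, 0, 0, 0, 2.7, 0.22, 0, 0, 0, 0, 0, 0, 0, 0, 0, 0]}}

```text
time_s: 6.65
ee_pos: [503.2, 78.8, 320.6]
ee_rot: [179.9, -0.2, 100.7]
force: [-0.5, 0.2, -2.8]
gripper_width: 15.4
gripper_force: 30.0
```

```bash
python3 - <<'E'
from h import *
s=sensors.state();print(s['ee_pos'],s['ee_rot'][2])
a=grab('scene','s1');b=grab('top','t1')
T=s['ee_pos'];print('proj foot/bar expected s',np.round(proj(a,T+[0,0,-135]),1),np.round(proj(a,T+[0,0,5]),1),'t',np.round(proj(b,T+[0,0,-135]),1),'mouth s,t',np.round(proj(a,[502,167,140]),1),np.round(proj(b,[502,167,140]),1))
for k in('key_bar','key_foot','shaft_mouth'):
  for n,p in(('s',a),('t',b)):
    for r in viewer.pinpoint(k,p)[:2]: print(k,n,round(r['score'],2),np.round(r['location'],1))
c=np.hstack([cv2.resize(a['img'][40:190,190:340],(400,400)),cv2.resize(b['img'][160:285,170:295],(400,400))]);cv2.imwrite('pics/c3.png',c[:,:,::-1])
E
```

```text
[503.23057414  78.75998076 320.55364389] 100.72947485379994
proj foot/bar expected s [258.3 147.7] [258.1 113.5] t [241.8 219.1] mouth s,t [277.4 143.2] [213.1 220.5]
key_bar s 0.81 [115.1 229.2]
key_bar s 0.74 [158.8 190.7]
key_bar t 0.61 [403.9 247.6]
key_bar t 0.52 [347.6 259.8]
key_foot s 0.77 [257.  147.2]
key_foot s 0.75 [130.4 254.2]
key_foot t 0.7 [339.5 260.7]
key_foot t 0.6 [390.3 246.9]
shaft_mouth s 0.74 [277.  143.6]
shaft_mouth s 0.22 [278.3 174.9]
shaft_mouth t 0.57 [213.6 222.6]
```

View pics/c3.png

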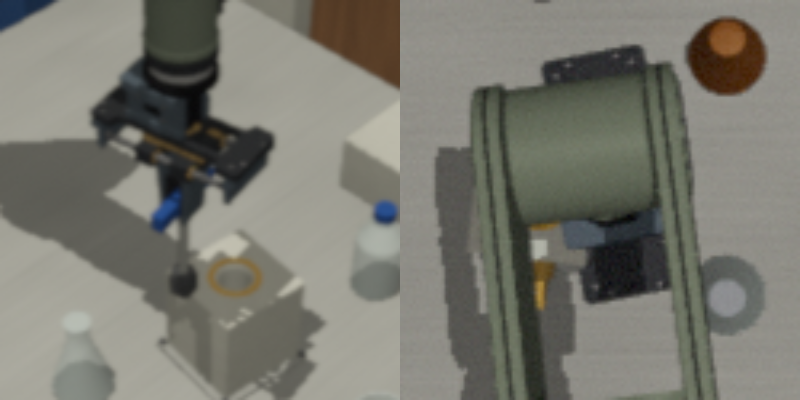

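```bash
python3 - <<'E'
from h import *
s=sensors.state();T=np.array(s['ee_pos'])
a=grab('scene')
m=mask(a,(8,90,60),(35,255,255),(262,130,295,158));m,c=big(m);q=np.argwhere(m)[:,::-1].astype(np.float32)
h=cv2.convexHull(q)
W=np.array([atz(a,u[0],140)[:2] for u in h]);A=np.c_[2*W,np.ones(len(W))];x=np.linalg.lstsq(A,(W**2).sum(1),rcond=None)[0]
print('ring n',len(q),x[:2],np.sqrt(x[2]+x[0]**2+x[1]**2),'px',proj(a,[x[0],x[1],140]),cv2.fitEllipse(h))
g=a['img'].astype(int).sum(2)
for z in(-40,-50,-60,-70,-80,-90,-110,-120,-130):
    u,v=proj(a,T+[0,0,z+0.]);r=int(round(v));print(z,round(u,1),r,g[r,int(u)-8:int(u)+10].tolist())
E
```

```text
ring n 106 [502.77486735 167.22661537] 32.2648146494871 px [np.float64(277.61156004901284), np.float64(143.32123038489652)] ((277.6202697753906, 143.41627502441406), (14.334696769714355, 20.045913696289062), 91.70806121826172)
-40 257.2 126 [152, 166, 248, 373, 451, 459, 392, 294, 252, 266, 346, 438, 480, 487, 486, 488, 488, 490]
-50 257.2 129 [276, 279, 285, 297, 328, 341, 314, 276, 260, 276, 349, 441, 482, 488, 491, 491, 489, 488]
-60 257.2 131 [286, 286, 287, 285, 283, 281, 267, 256, 258, 276, 352, 441, 482, 489, 488, 487, 485, 485]
-70 257.2 134 [284, 284, 282, 285, 286, 280, 266, 258, 257, 255, 296, 379, 390, 368, 375, 433, 505, 543]
-80 257.2 136 [282, 285, 285, 285, 284, 279, 267, 257, 257, 253, 261, 289, 315, 337, 386, 480, 538, 558]
-90 257.3 138 [285, 282, 282, 283, 283, 282, 270, 258, 258, 258, 280, 323, 349, 354, 365, 398, 438, 480]
-110 257.3 143 [277, 279, 281, 273, 240, 218, 219, 222, 226, 215, 178, 145, 158, 239, 316, 348, 350, 346]
-120 257.3 145 [279, 277, 266, 223, 175, 158, 149, 131, 128, 124, 121, 113, 111, 176, 291, 342, 352, 350]
-130 257.3 148 [276, 275, 263, 210, 154, 131, 120, 112, 113, 107, 109, 103, 111, 180, 291, 342, 352, 352]
```

Request:
{"api": "step_arm", "payload": {"plan": [2.2, 0.39, 0, 0, 0, 0, 2.2, 0.39, 0, 0, 0, 0, 2.2, 0.39, 0, 0, 0, 0, 2.1, 0.39, 1.3, 0, 0, 0, 0, 0, 1.3, 0, 0, 0]}}

```text
time_s: 7.52
ee_pos: [504.2, 166.0, 294.2]
ee_rot: [179.8, -0.2, 100.6]
force: [-0.3, -0.3, -2.3]
gripper_width: 15.5
gripper_force: 30.0
```

Request:
{"api": "step_arm", "payload": {"plan": [0, 0, 0, 0, 0, 0, 0, 0, 0, 0, 0, 0]}}

```text
time_s: 7.68
ee_pos: [503.3, 162.5, 293.5]
ee_rot: [-179.9, 0.0, 100.5]
force: [0.6, -0.5, -1.9]
gripper_width: 15.9
gripper_force: 30.0
```

```bash
python3 - <<'E'
from h import *
T=[]
for i in range(4):
    a=grab('scene','s2' if i==3 else None); s=sensors.state();T.append(np.r_[s['ee_pos'],s['ee_rot'][2]]); print(np.round(T[-1],2))
T=np.mean(T,0)[:3]
print('expected foot px',proj(a,T+[0,0,-135]),'ideal',proj(a,[502.5,167.2,T[2]-135]))
g=a['img'].astype(int).sum(2)
for z in(-60,-70,-80,-90,-108,-115,-120,-125,-130,-135,-140,-145):
    u,v=proj(a,T+[0,0,z+0.]);r=int(round(v));print(z,round(u,1),r,g[r,int(u)-9:int(u)+10].tolist())
for r in viewer.pinpoint('key_foot',a)[:2]: print(r)
cv2.imwrite('pics/c4.png',cv2.resize(a['img'][95:165,240:320],(800,600) if 0 else (800,600),interpolation=cv2.INTER_CUBIC)[:,:,::-1])
E
```

```text
[503.75 162.38 294.29 100.44]
[504.   162.38 294.73 100.43]
[504.06 162.36 294.94 100.42]
[504.03 162.38 294.94 100.42]
expected foot px [np.float64(277.0115910534026), np.float64(139.959227759032)] ideal [np.float64(277.72184541675256), np.float64(138.96276496547702)]
-60 277.7 123 [482, 482, 485, 486, 486, 486, 482, 462, 377, 283, 264, 324, 420, 465, 470, 468, 471, 473, 476]
-70 277.6 125 [427, 469, 479, 473, 473, 476, 474, 447, 364, 279, 264, 314, 404, 453, 470, 475, 476, 477, 476]
-80 277.5 127 [300, 330, 339, 323, 329, 342, 341, 311, 273, 256, 257, 274, 324, 372, 419, 452, 468, 471, 470]
-90 277.4 130 [284, 289, 294, 313, 329, 336, 329, 303, 269, 256, 256, 274, 310, 334, 344, 350, 370, 403, 435]
-108 277.3 134 [382, 359, 391, 468, 478, 386, 264, 222, 226, 234, 225, 185, 147, 171, 259, 320, 343, 349, 350]
-115 277.2 135 [462, 397, 400, 462, 445, 334, 224, 193, 184, 176, 165, 145, 128, 145, 225, 305, 342, 349, 349]
-120 277.1 137 [554, 540, 526, 496, 387, 229, 143, 123, 117, 113, 117, 113, 110, 122, 198, 286, 331, 346, 350]
-125 277.1 138 [557, 550, 532, 486, 367, 213, 135, 117, 114, 111, 113, 112, 103, 123, 189, 265, 313, 334, 344]
-130 277.1 139 [550, 528, 496, 452, 354, 212, 138, 120, 113, 107, 104, 105, 107, 130, 200, 261, 290, 311, 331]
-135 277.0 140 [536, 503, 477, 465, 386, 244, 147, 120, 110, 107, 105, 103, 110, 163, 245, 290, 296, 294, 313]
-140 277.0 141 [547, 511, 477, 481, 488, 421, 293, 183, 131, 113, 104, 104, 110, 142, 216, 291, 323, 318, 301]
-145 276.9 142 [533, 487, 464, 495, 492, 434, 334, 242, 185, 148, 122, 123, 149, 206, 265, 302, 323, 324, 310]
{'location': [127.9, 257.3], 'score': 0.72}
{'location': [275.4, 139.9], 'score': 0.71}
```

View pics/c4.png

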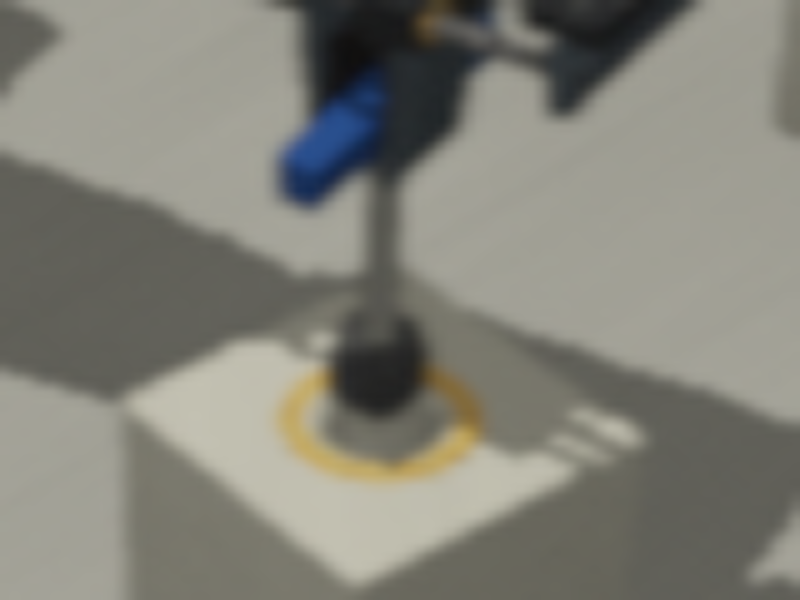

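The crop shows the key hanging upright over the ring. Its socket is at (277,138), slightly behind and above the ring centre at (277.6,143.4), which is consistent with its remaining height. I'll shift about 4.5 mm and start down.

Request:
{"api": "step_arm", "payload": {"plan": [0.45, -0.07, 0, 0, 0, 0, 0, 0, 0.7, 0, 0, 0, 0, 0, 0.7, 0, 0, 0, 0, 0, 0.4, 0, 0, 0, 0, 0, 0.4, 0, 0, 0]}}

```text
time_s: 8.35
ee_pos: [501.6, 167.1, 270.9]
ee_rot: [-179.9, 0.0, 100.5]
force: [1.2, -0.0, -2.7]
gripper_width: 15.6
gripper_force: 30.0
```

Request:
{"api": "step_arm", "payload": {"plan": [0, 0, 0.4, 0, 0, 0, 0, 0, 0.4, 0, 0, 0, 0, 0, 0.4, 0, 0, 0]}}

```text
time_s: 8.6
ee_pos: [502.0, 167.2, 259.5]
ee_rot: [-180.0, -0.0, 100.5]
force: [0.7, -0.2, -2.9]
gripper_width: 15.9
gripper_force: 30.0
```

```bash
python3 - <<'E'
from h import *
for i in range(2): a=grab('scene'); s=sensors.state()
print(s['ee_pos'],s['ee_rot'],s['force'],s['torque'])
E
```

```text
[501.62912742 167.12900513 259.12018605] [-1.79914181e+02  5.50324101e-03  1.00484594e+02] [-0.97188776 -0.98123511 -2.75386542] [-0.08994047  0.01741085  0.01153118]
```

Request:
{"api": "step_arm", "payload": {"plan": [0, 0, 0.8, 0, 0, 0, 0, 0, 0.8, 0, 0, 0, 0, 0, 0.8, 0, 0, 0, 0, 0, 0.8, 0, 0, 0]}}

```text
time_s: 9.03
ee_pos: [501.8, 167.2, 226.9]
ee_rot: [-180.0, -0.0, 100.5]
force: [0.1, -0.2, -3.1]
gripper_width: 15.8
gripper_force: 30.0
```

Request:
{"api": "step_arm", "payload": {"plan": [0, 0, 0.7, 0, 0, 0, 0, 0, 0.7, 0, 0, 0, 0, 0, 0.5, 0, 0, 0, 0, 0, 0, 0, 0, 0]}}

```text
time_s: 9.37
ee_pos: [501.3, 167.0, 207.5]
ee_rot: [-179.9, 0.0, 100.5]
force: [0.1, -0.7, -2.8]
gripper_width: 16.0
gripper_force: 30.0
```

Request:
{"api": "step_arm", "payload": {"plan": [0, 0, 0.3, 0, 0, 0, 0, 0, 0.3, 0, 0, 0, 0, 0, 0.3, 0, 0, 0, 0, 0, 0, 0, 0, 0]}}

```text
time_s: 9.7
ee_pos: [501.7, 167.2, 199.5]
ee_rot: [-180.0, 0.0, 100.5]
force: [-1.1, -0.6, -2.5]
gripper_width: 15.8
gripper_force: 30.0
```

Request:
{"api": "step_arm", "payload": {"plan": [0, 0, 0.2, 0, 0, 0, 0, 0, 0.2, 0, 0, 0, 0, 0, 0.2, 0, 0, 0, 0, 0, 0, 0, 0, 0, 0, 0, 0, 0, 0, 0]}}

```text
time_s: 10.12
ee_pos: [502.1, 167.2, 194.0]
ee_rot: [180.0, -0.0, 100.5]
force: [-0.1, 0.2, -3.8]
gripper_width: 15.7
gripper_force: 30.0
```

Request:
{"api": "step_arm", "payload": {"plan": [0, 0, 0.2, 0, 0, 0, 0, 0, 0.1, 0, 0, 0, 0, 0, 0, 0, 0, 0, 0, 0, 0, 0, 0, 0]}}

```text
time_s: 10.45
ee_pos: [502.1, 167.3, 191.3]
ee_rot: [180.0, -0.0, 100.5]
force: [0.1, -0.7, 0.8]
gripper_width: 15.7
gripper_force: 30.0
```

Request:
{"api": "step_arm", "payload": {"plan": [0, 0, 0.2, 0, 0, 0, 0, 0, 0, 0, 0, 0.1, 0, 0, 0, 0, 0, 0.1, 0, 0, 0, 0, 0, 0]}}

```text
time_s: 10.78
ee_pos: [502.2, 167.4, 189.2]
ee_rot: [180.0, -0.0, 88.9]
force: [0.2, 0.3, 1.9]
gripper_width: 16.2
gripper_force: 30.0
```

Request:
{"api": "step_arm", "payload": {"plan": [0, 0, 0, 0, 0, 0.1, 0, 0, 0, 0, 0, 0.1, 0, 0, 0, 0, 0, 0]}}

```text
time_s: 11.03
ee_pos: [502.2, 167.4, 189.2]
ee_rot: [180.0, -0.0, 77.6]
force: [0.2, 0.2, 2.6]
gripper_width: 15.9
gripper_force: 30.0
```

Request:
{"api": "step_arm", "payload": {"plan": [0, 0, 0, 0, 0, 0.1, 0, 0, 0, 0, 0, 0.1, 0, 0, 0, 0, 0, 0]}}

```text
time_s: 11.28
ee_pos: [502.2, 167.4, 189.2]
ee_rot: [180.0, -0.0, 66.2]
force: [1.0, -0.1, 1.7]
gripper_width: 15.8
gripper_force: 30.0
```

Request:
{"api": "step_arm", "payload": {"plan": [0, 0, 0, 0, 0, 0.1, 0, 0, 0, 0, 0, 0.1, 0, 0, 0, 0, 0, 0]}}

```text
time_s: 11.53
ee_pos: [502.1, 167.3, 189.1]
ee_rot: [180.0, -0.0, 54.8]
force: [-0.3, -0.5, 2.7]
gripper_width: 15.8
gripper_force: 30.0
```

Request:
{"api": "step_arm", "payload": {"plan": [0, 0, 0, 0, 0, 0.1, 0, 0, 0, 0, 0, 0.1, 0, 0, 0, 0, 0, 0]}}

```text
time_s: 11.78
ee_pos: [501.8, 167.2, 188.4]
ee_rot: [-180.0, 0.0, 43.4]
force: [0.8, 0.4, -3.0]
gripper_width: 16.0
gripper_force: 30.0
```

The push vanished at yaw about 45°, so the socket has engaged. I'll lower to the flange.

Request:
{"api": "step_arm", "payload": {"plan": [0, 0, 0.3, 0, 0, 0, 0, 0, 0.3, 0, 0, 0, 0, 0, 0, 0, 0, 0]}}

```text
time_s: 12.03
ee_pos: [501.8, 167.2, 181.9]
ee_rot: [-180.0, 0.0, 43.4]
force: [1.3, 0.7, -3.1]
gripper_width: 15.5
gripper_force: 30.0
```

Request:
{"api": "step_arm", "payload": {"plan": [0, 0, 0.2, 0, 0, 0, 0, 0, 0.1, 0, 0, 0, 0, 0, 0, 0, 0, 0, 0, 0, 0, 0, 0, 0]}}

```text
time_s: 12.37
ee_pos: [501.9, 167.2, 180.0]
ee_rot: [-180.0, 0.0, 43.2]
force: [-0.3, 0.4, -1.7]
gripper_width: 15.9
gripper_force: 30.0
```

Request:
{"api": "step_arm", "payload": {"plan": [0, 0, 0.1, 0, 0, 0, 0, 0, 0.05, 0, 0, 0, 0, 0, 0, 0, 0, 0, 0, 0, 0, 0, 0, 0]}}

```text
time_s: 12.7
ee_pos: [502.0, 167.2, 178.6]
ee_rot: [180.0, -0.0, 43.2]
force: [-0.1, 0.5, 0.7]
gripper_width: 16.0
gripper_force: 30.0
```

Request:
{"api": "step_arm", "payload": {"plan": [0, 0, 0, 0, 0, -0.08, 0, 0, 0, 0, 0, -0.08, 0, 0, 0, 0, 0, -0.08, 0, 0, 0, 0, 0, -0.08, 0, 0, 0, 0, 0, -0.08]}}

```text
time_s: 13.12
ee_pos: [502.2, 167.4, 178.7]
ee_rot: [180.0, -0.0, 66.3]
force: [0.4, 0.2, 0.0]
gripper_width: 15.9
gripper_force: 30.0
```

Request:
{"api": "step_arm", "payload": {"plan": [0, 0, 0, 0, 0, -0.08, 0, 0, 0, 0, 0, -0.08, 0, 0, 0, 0, 0, -0.08, 0, 0, 0, 0, 0, -0.08, 0, 0, 0, 0, 0, -0.08]}}

```text
time_s: 13.53
ee_pos: [502.3, 167.3, 178.7]
ee_rot: [179.9, -0.0, 89.2]
force: [0.2, 0.7, 0.3]
gripper_width: 15.7
gripper_force: 30.0
```

```bash
python3 - <<'E'
from h import *
for i in range(4): grab('scene'); s=sensors.state();print(np.round(s['ee_pos'],1),s['ee_rot'][2],np.round(s['force'],1),np.round(s['torque'],3))
E
```

```text
[502.3 167.3 178.7] 89.38354770623481 [0.9 0.6 0. ] [ 0.016 -0.017 -0.029]
[502.4 167.3 178.7] 89.00390670271479 [ 1.   0.2 -0. ] [ 0.004 -0.006 -0.126]
[502.3 167.3 178.7] 88.9080565584304 [ 0.1 -0.2  0.7] [-0.071 -0.026 -0.069]
[502.3 167.3 178.6] 88.90619407511073 [0.3 0.3 0.3] [ 0.008 -0.072 -0.112]
```

Request:
{"api": "step_arm", "payload": {"plan": [0, 0, 0, 0, 0, -0.08, 0, 0, 0, 0, 0, -0.08, 0, 0, 0, 0, 0, -0.08, 0, 0, 0, 0, 0, -0.08, 0, 0, 0, 0, 0, -0.08]}}

```text
time_s: 14.15
ee_pos: [502.5, 167.3, 178.7]
ee_rot: [179.9, 0.0, 112.1]
force: [0.7, 0.8, 0.3]
gripper_width: 15.6
gripper_force: 30.0
```

```bash
cat > q.py <<'E'
from h import *
r=[]
for i in range(6): grab('scene'); s=sensors.state();r.append(np.r_[s['ee_pos'],s['ee_rot'][2],s['force'],s['torque'][2]])
print(np.round(np.mean(r[1:],0),3))
E
python3 q.py
```

```text
[ 5.02463e+02  1.67330e+02  1.78654e+02  1.11812e+02  1.35400e+00
 -3.90000e-02  2.03000e-01 -6.80000e-02]
```

Request:
{"api": "step_arm", "payload": {"plan": [0, 0, 0, 0, 0, -0.06, 0, 0, 0, 0, 0, -0.06, 0, 0, 0, 0, 0, -0.06, 0, 0, 0, 0, 0, 0]}}

```text
time_s: 14.78
ee_pos: [502.5, 167.3, 178.6]
ee_rot: [179.9, 0.0, 122.2]
force: [1.2, 0.6, -0.1]
gripper_width: 15.9
gripper_force: 30.0
```

```bash
python3 q.py
```

```text
[ 5.02422e+02  1.67324e+02  1.78610e+02  1.22164e+02  1.90200e+00
  3.09000e-01  2.12000e-01 -1.07000e-01]
```

Request:
{"api": "step_arm", "payload": {"plan": [0, 0, 0, 0, 0, -0.05, 0, 0, 0, 0, 0, -0.05, 0, 0, 0, 0, 0, 0]}}

```text
time_s: 15.33
ee_pos: [502.4, 167.3, 178.6]
ee_rot: [179.9, 0.0, 128.0]
force: [3.7, 0.7, 0.3]
gripper_width: 16.1
gripper_force: 30.0
```

```bash
python3 q.py
```

```text
[ 5.02334e+02  1.67335e+02  1.78591e+02  1.27914e+02  2.61900e+00
  3.08000e-01 -2.58000e-01 -2.39000e-01]
```

The torque is climbing (0.24 N m), so the stop is reached. I'll back off within the play, unload, and release.

Request:
{"api": "step_arm", "payload": {"plan": [0, 0, 0, 0, 0, 0.05, 0, 0, 0, 0, 0, 0.05, 0, 0, 0, 0, 0, 0.05, 0, 0, -0.1, 0, 0, 0, 0, 0, 0, 0, 0, 0]}}

```text
time_s: 16.05
ee_pos: [502.2, 167.3, 179.6]
ee_rot: [180.0, 0.0, 119.5]
force: [3.5, 0.2, -0.2]
gripper_width: 16.0
gripper_force: 30.0
```

```bash
python3 q.py
```

```text
[ 5.02164e+02  1.67290e+02  1.79483e+02  1.19430e+02  3.74800e+00
  6.50000e-01 -3.25000e-01 -4.50000e-02]
```

Request:
{"api": "step_arm", "payload": {"plan": [-0.04, 0.07, 0, 0, 0, 0, 0, 0, 0, 0, 0, 0]}}

```text
time_s: 16.52
ee_pos: [502.5, 167.3, 179.3]
ee_rot: [-180.0, -0.0, 119.4]
force: [2.4, 0.8, 0.1]
gripper_width: 15.8
gripper_force: 30.0
```

Request:
{"api": "step_arm", "payload": {"plan": [0, 0, 0, 0, 0, 0, 0, 0, 0, 0, 0, 0, 0, 0, 0, 0, 0, 0, 0, 0, 0, 0, 0, 0, 0, 0, 0, 0, 0, 0], "hand": 7}}

```text
time_s: 16.93
ee_pos: [502.3, 167.1, 179.2]
ee_rot: [-179.9, -0.0, 119.4]
force: [0.0, 0.4, -0.3]
gripper_width: 46.7
gripper_force: 0.0
```

Request:
{"api": "step_arm", "payload": {"plan": [0, 0, 0, 0, 0, 0, 0, 0, 0, 0, 0, 0, 0, 0, 0, 0, 0, 0, 0, 0, 0, 0, 0, 0, 0, 0, 0, 0, 0, 0]}}

```text
time_s: 17.35
ee_pos: [502.8, 167.2, 179.5]
ee_rot: [180.0, -0.0, 119.4]
force: [-0.3, -0.4, 0.2]
gripper_width: 69.9
gripper_force: 0.0
```

```bash
python3 q.py; python3 -c "
from h import *
a=grab('scene');cv2.imwrite('pics/c5.png',cv2.resize(a['img'][95:175,230:330],(800,600),interpolation=cv2.INTER_CUBIC)[:,:,::-1])"
```

```text
[ 5.02804e+02  1.67240e+02  1.79458e+02  1.19393e+02 -1.71000e-01
  1.09000e-01  2.72000e-01 -6.00000e-03]
```

View pics/c5.png

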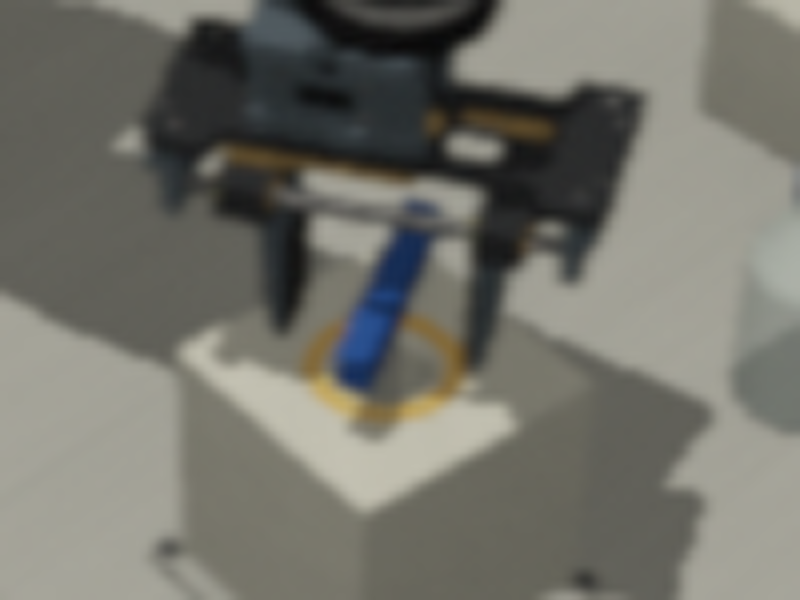

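The picture shows the bar upright over the ring, with both fingers clear of it. I'll retreat straight up.

Request:
{"api": "step_arm", "payload": {"plan": [0, 0, -1, 0, 0, 0, 0, 0, -2, 0, 0, 0, 0, 0, -3, 0, 0, 0, 0, 0, -3, 0, 0, 0, 0, 0, -3, 0, 0, 0]}}

```text
time_s: 18.12
ee_pos: [502.6, 167.2, 301.5]
ee_rot: [180.0, 0.0, 119.4]
force: [1.3, -0.7, -0.8]
gripper_width: 70.1
gripper_force: 0.0
```

```bash
python3 - <<'E'
from h import *
for i in range(4): a=grab('scene')
for r in viewer.pinpoint('key_bar',a)[:4]: print(r,atz(a,r['location'],185))
m,c=big(mask(a,(105,120,40),(125,255,255),(240,90,310,160)));q=np.argwhere(m)[:,::-1].astype(np.float32)
print(c,len(q),'bar mean at z 185/190/196',[np.round(atz(a,c,z),1) for z in(185,190,196)],'expected px',proj(a,[502.6,167.2,185]))
cv2.imwrite('pics/c6.png',cv2.resize(a['img'][75:175,210:340],(780,600),interpolation=cv2.INTER_CUBIC)[:,:,::-1])
E
```

```text
{'location': [159.9, 188.7], 'score': 0.87} [ 417.36327779 -233.45700606  185.        ]
{'location': [118.3, 229.0], 'score': 0.69} [ 448.94428903 -396.98146834  185.        ]
{'location': [274.5, 134.8], 'score': 0.56} [499.40108061 154.67943221 185.        ]
[277.71287129 134.43564356] 101 bar mean at z 185/190/196 [array([505.5, 163. , 185. ]), array([508.8, 159.2, 190. ]), array([512.9, 154.7, 196. ])] expected px [np.float64(277.977888821927), np.float64(133.31119916045583)]
```

View pics/c6.png

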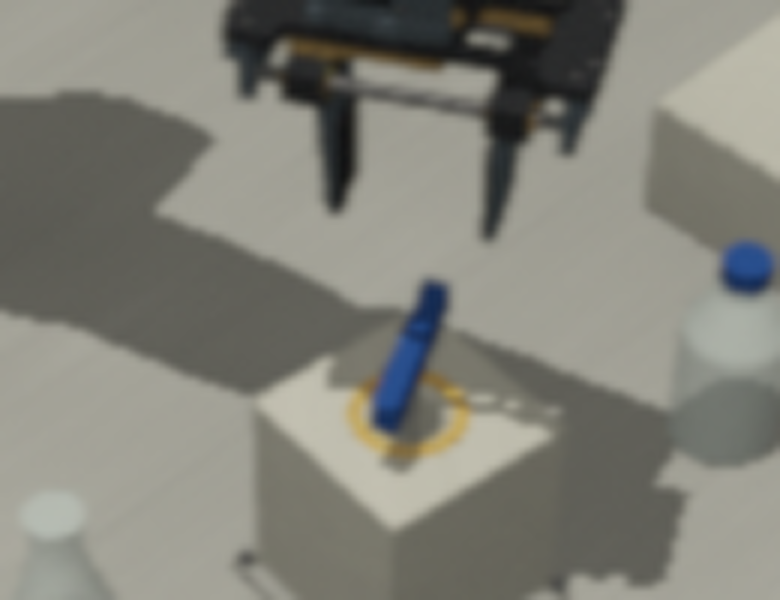

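The key stands upright in the shaft at (278,134) with its bar at the height expected when home. The gripper is clear and the glassware in view is unmoved, so I'm handing in.

```bash
python3 -c "
from workcell import env
print(env.job_done())"
```

```text
the job is handed in; nothing more can be done
None
```

I handed the job in with the key fully home on the stem, the valve turned counter-clockwise until the stop's torque rose, and the key released and standing upright. The glassware in view was unmoved; the hand-in call returned no verdict.

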